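Measure a shelf bay with a spring rule

ROBOT

A 6-joint arm with a two-finger parallel gripper is mounted at the origin on the work surface. World frame = base frame: x ahead of the robot, y to its left, z up, the work surface at z = 0. Lengths are in m, angles in rad, forces in N, time in s.
With the tool pointing down it reaches from about 0.25 to 0.725 m from the base axis. Payload 4 kg.
Tool frame: the origin (TCP) lies on the centre line of the jaws, within the pads' length; the fingertips stand tip_reach ahead of it and the grasp point (between the pads) lies 5 mm behind it (tip_reach is the distance from the TCP to the fingertips, in m); z points along the fingers, y is the direction in which the jaws open and shut (so a half turn about z gives the same grasp; the last joint's range is limited). The gripper opens to 85 mm and grips with 20 to 120 N. Pads are 22 mm wide; open, the fingers measure 114 mm over their backs; the gripper's body (76 mm by 85 mm) begins 54 mm behind the grasp point. The pads swing forward as they close: fully open they stand 13 mm farther back than shut.
Start: joints at [-1.194, 0.241, 0.005, 1.335, 0, 1.571], TCP at [0.184, -0.465, 0.213] pointing down, gripper open.
Joint ranges: [-2.72, 2.72], [-1.05, 1.87], [-1.09, 1.28], [-1.99, 2.15], [-1.42, 1.44], [-3.14, 3.14]. Speed limits (rad/s): [2.79, 2.79, 3.14, 3.14, 3.14, 3.14].

INTERFACE

Orientations are given as a unit quaternion [x, y, z, w].
In Python, from workcell import * gives the robot as it stands.
- The arm moves only by the tool arm_command, never from a script. Its arguments are lists of equal length, an entry for each row: "translation": the shift along the tool's x, y, z in cm, a list of three; "turn": the turn about the tool's z in rad; "hand": the closure, from 0 (fully open) to 1 (shut). In form: {"translation": [[x, y, z], ...], "turn": [turn, ...], "hand": [hand, ...]}. A call has 1 to 5 rows; each row is the pose to reach, as a shift and turn from the pose commanded when the call began, along the tool's axes at that moment; what a row does not reach only later rows make up. A row lasts 1/12 s, in which the tool goes at most 41.7 mm and 7.16 degrees, less where a joint would pass 70% of its speed; a pose out of reach is approached as far as the arm can. A call with a gripper value outside its range is refused whole. The fingers move at their own pace and stop on an object; the grip force is fixed at half the most. Time passes only in rows, so rows that repeat a pose let the fingers close. It gives the time, the measured TCP pose, the force and the opening at its end, in the units of the state.
- get_obs(): the state, without advancing time (a new reading comes with each control period).
- camera(name): name is "side" or "top"; returns (picture, depth): 480x640x3 uint8, red, green, blue; 480x640 float32, m along the optical axis (not along the pixel's ray), 0 where there is no reading.
- camera_info(name): a dict with "mtx" (3x3 intrinsics, pixels), "world_to_cam" (4x4, takes a point from world to camera coordinates). Camera axes: x right, y down, z forward; pixel columns grow to the right and rows downward; lengths in m; the calibration is good to about 2 mm. A picture is of the moment at which its call begins. camera_info takes no time and is no camera call.
- job_done(): hands the job in, once; it reports no verdict.
Trained networks look in the newest picture that a camera, given by its name, has taken for a name from the list of things; names that differ only in an ending like _2 or _b are one class to them, and where a whole thing is asked for, a point or a joint stands for the part that bears it (a point fixed in the world has none). Each returns a list of dicts, best first, with "conf" (0 to 1); they miss things now and then, are a little off and sometimes report something else, mostly with a low value. They report only what shows in the picture. A call takes as long as a camera call. They do not tell look-alikes from the thing itself.
- search_frame(camera, name): "location" ([row, column] in pixels, amid what is visible of it).
- spot_point(camera, name): "location" ([row, column] in pixels: a listed point, or the origin of a listed thing).
The state is a dict: "clock": time; "joint_pos": joint angles; "joint_vel": joint speeds; "tau": joint torques, N m; "eef_pos": TCP position; "tool_rot": TCP orientation; "ft_force": force on the tool from outside, world axes, zero at the start; "ft_torque": the same for the moment, N m; "grip_width": finger opening in m.
Only numpy, scipy, OpenCV 4.12 (cv2) and the standard library are available. Lean on these libraries where they do the work, as an engineer would, in place of code of your own. Each camera call takes 0.05 s, during which the arm holds its last target. There are 200 camera calls.

TASK

Measure the bay on the low stainless shelf with the retractable rule: hook the rule's end over the shelf's open end, back the case away along the shelf against its spring until its back meets the round rubber buffer on the upright divider, and lean it on the buffer for a moment with a light, steady push of a few newtons. Set it down there square and flat on the shelf, then push the lock button fully down and leave the rule in place, still hooked and touching (or all but touching) the buffer. The divider is only lightly clamped and must not be shifted or pushed hard; press nothing hard, and leave the other things where they stand.

Things in the scene. Friction and masses are not known exactly. Their poses are not given: they have to be found in the camera images.
- bay_shelf: Low stainless shelf, fixed, 380 long, 110 wide, flat top 45 mm above the counter. Origin on the counter; its x axis runs along its length towards the open end, z up. The open end's upright face is at x = +120 mm, the other end at x = -260; the width runs y = -55 to +55. The end face is 25 mm high (z 20 to 45) with free space beyond and below it.
- divider: Upright steel plate across the shelf, 6 thick, 100 wide, 45 high, its origin at the foot of its face towards the open end, axes as the shelf's; that face is 227 to 263 mm from the open end. A round rubber-headed buffer (22 diameter) stands out of that face at y 0, z 22 mm, by 6 to 22 mm: not measured, find it by feel. The plate slips at about 16 N; push with 2 to 8 N.
- rule: Loose retractable rule: dark grey case 120 long (x -60 to +60 mm), 34 wide (y), 40 high, rubber sole, 0.6 kg, lying on the wooden rest. Origin at the centre of the case's underside; x points to the hook, z up. Grip it across its sides (y), 20 to 25 mm above its underside, behind the button (x about -10). Retracted, its rigid steel blade (25 wide, z 2 to 4) stands 60 mm out of the nose.
- hook (a point): On the blade's end lip, the inner face (towards the case) 5 mm below the case's underside level. The lip is 3 mm thick, 25 wide, and reaches down to 10 mm below the level of the case's underside. In the rule's frame at x = 117 mm plus the joint blade; y 0, z -5.
- case_back (a point): Centre of the case's flat back end: x = -60, z = 20 mm in the rule's frame; axes as the rule's.
- blade (a joint): How far the blade is drawn out beyond its retracted state, m: 0 to 0.090. A spring pulls it in: 1.5 N at 0, rising by 15 N per m (about 2.3 N at 0.055). Once the case rests flat on the shelf, the sole holds it against the spring.
- lock_top (a point): Centre of the top face of the lock button, a 22 mm square black button on the case's top, at x = 35, y = 0 in the rule's frame; up, its top is 55 mm above the case's underside (15 above the case's top). It is pushed straight down.
- lock (a joint): Travel of the lock button, m: 0 up, about 0.0055 fully down. It moves at about 5 N, bears on the blade as a brake at the bottom, and stays where it is left. Press with 8 to 15 N.
- rest: Fixed wooden block 100 x 60 x 22 mm high on which the rule lies at the start, centred, the blade overhanging it; origin under its centre.
- cocoa_tin: Bystander: dark tin, 60 diameter, 85 high, on the shelf beyond the divider.
- tumbler: Bystander: glass tumbler, 66 diameter, 95 high, on the counter.
- mug: Bystander: white mug, 80 diameter, 90 high, on the near side of the counter.
- spoon: Bystander: spoon, 170 long, lying near the robot.
- coaster: Bystander: round cork coaster, 90 diameter, 8 thick.
- teapot: Bystander: white teapot, about 190 over spout and handle, 123 high, to the robot's right.
There are look-alikes about, which are no part of the job. Of the things that look like the rule, the smaller one is meant.

How it is judged:
On the way, in this order (a step that is already met when the one before it is completed fails the run):
1. the end is hooked on the shelf's open end and the blade has been drawn out at least 10 mm (x of hook in the frame of bay_shelf between 0.116 and 0.124 m and z of hook in the frame of bay_shelf below 0.044 m and y of hook in the frame of bay_shelf between -0.05 and 0.05 m and value of joint blade above 0.01 m and value of joint lock below 0.002 m), for 0.1 s.
2. still hooked, the back of the case bears on the buffer of the divider with at least 1 N, button still up (x of hook in the frame of bay_shelf between 0.116 and 0.124 m and z of hook in the frame of bay_shelf below 0.044 m and y of hook in the frame of bay_shelf between -0.05 and 0.05 m and value of joint blade above 0.02 m and value of joint lock below 0.002 m and contact force between rule and divider above 1 N), for 0.15 s.
3. the lock button is pushed fully down, the rule still hooked (x of hook in the frame of bay_shelf between 0.116 and 0.124 m and z of hook in the frame of bay_shelf below 0.044 m and y of hook in the frame of bay_shelf between -0.05 and 0.05 m and value of joint lock above 0.0045 m), for 0.1 s.
At the end, for the whole second after the job is handed in: The rule lies flat (0.05 rad) and square (0.07 rad) on the shelf, at rest; the hook's inner face is within 4 mm of the shelf's open end, below its top; the case's back is within 4 mm of the buffer's tip and within 15 mm of centred on it; the lock button is at least 4.5 mm down (all of step 3 and value of joint blade above 0.02 m and x of buffer_c0 in the frame of rule between -0.067 and -0.059 m and y of buffer_c0 in the frame of rule between -0.015 and 0.015 m and angle between the x axis of rule and the x axis of bay_shelf, either way round below 0.07 rad and angle between rule's own z axis and vertical below 0.05 rad and z of rule in the frame of bay_shelf below 0.049 m and linear speed of rule below 0.01 m/s); the robot touches nothing.
It fails at once if the rule pushes the divider or its buffer with more than 12 N (contact force between rule and divider above 12 N).
It fails at once if the divider is shifted by more than 3 mm (distance of divider from where it was at the start of the episode above 0.003 m).
It fails at once if the rule is pressed on the shelf with more than 30 N (contact force between rule and bay_shelf above 30 N).
It fails at once if the tin, tumbler, mug, teapot, spoon or coaster is shifted by more than 30 mm or tipped (distance of any of cocoa_tin, tumbler, mug, teapot, spoon, coaster from where it was at the start of the episode above 0.03 m or angle between any of cocoa_tin, tumbler, mug, teapot, coaster's own z axis and vertical above 0.4 rad).
It also fails if it takes over 61 s, if anything falls off the work surface, if the arm or the gripper's body presses on something with over 40 N, if the wrist force passes 120 N, or if a joint passes its speed limit or range.

## Working session

There is one attempt and no reset: what is moved stays moved. The work goes in short steps, Python scripts to look and compute and a tool call to move; the robot and the scene stay as the last step left them, time stands still between calls to the robot, and variables do not carry over. Pictures are saved under pics/ and viewed, about 8 in all and at most 12, crops included, and the job is handed in when it is done.

Besides the shell and the picture viewer there is one more tool, called after "Call:" as name(argument=value, ...) on one line, values as JSON. arm_command: Moves the arm, as the interface text tells. Its arguments: {"type":"object","properties":{"translation":{"type":"array","items":{"type":"array","items":{"type":"number"}}},"turn":{"type":"array","items":{"type":"number"}},"hand":{"type":"array","items":{"type":"number"}}},"required":["translation","turn","hand"]}

```bash
mkdir -p pics
cat > h.py <<'E'
from workcell import *
import numpy as np, cv2
def shot(c,fn=None):
    im,d=camera(c)
    if fn: cv2.imwrite(fn,im[:,:,::-1])
    return im,d
def ray(c,rc):
    i=camera_info(c);K=np.array(i["mtx"]);T=np.linalg.inv(np.array(i["world_to_cam"]))
    v=np.linalg.inv(K)@[rc[1],rc[0],1]
    return T,v
def pt(c,rc,d):
    T,v=ray(c,rc);r,q=int(round(rc[0])),int(round(rc[1]))
    w=d[max(r-2,0):r+3,max(q-2,0):q+3];w=w[w>0]
    if not len(w): return None
    return (T@np.r_[v*np.median(w),1])[:3].round(4)
def atz(c,rc,z):
    T,v=ray(c,rc);o=T[:3,3];u=T[:3,:3]@v
    return (o+u*(z-o[2])/u[2]).round(4)
def proj(c,p):
    i=camera_info(c);q=np.array(i["world_to_cam"])@np.r_[p,1];q=np.array(i["mtx"])@q[:3];return (q[:2]/q[2])[::-1]
def cloud(c,d):
    T,_=ray(c,(0,0));i=camera_info(c);K=np.array(i["mtx"])
    r,q=np.mgrid[:480,:640];P=np.stack([(q-K[0,2])/K[0,0]*d,(r-K[1,2])/K[1,1]*d,d],-1)
    W=P@T[:3,:3].T+T[:3,3];W[d<=0]=np.nan;return W
E
python3 - <<'E'
from h import *
o=get_obs();print({k:np.round(v,3) for k,v in o.items()})
D={}
for c in("top","side"):
    im,D[c]=shot(c,f"pics/{c}0.png")
    np.save(f"{c}0.npy",D[c])
    for n in("rule","bay_shelf","divider","lock_top","hook","case_back"):
        f=spot_point if n not in() else search_frame
        for r in f(c,n)[:3]: print(c,n,np.round(r["location"],1),round(r["conf"],2),pt(c,r["location"],D[c]))
E
```

```text
{'clock': np.float64(0.0), 'joint_pos': array([-1.194,  0.241,  0.004,  1.335,  0.   ,  1.571]), 'joint_vel': array([-0.   , -0.001,  0.001,  0.001,  0.   , -0.001]), 'tau': array([-1.0000e-03, -3.7231e+01,  2.5241e+01,  1.7000e-02, -0.0000e+00,
       -0.0000e+00]), 'eef_pos': array([ 0.184, -0.464,  0.212]), 'tool_rot': array([ 0.982,  0.187, -0.   , -0.001]), 'ft_force': array([-0.182, -0.262,  0.115]), 'ft_torque': array([ 0.024, -0.03 , -0.012]), 'grip_width': np.float64(0.085)}
top rule [319.3 159.1] 0.82 [0.2707 0.395  0.0006]
top rule [237.3 193.3] 0.55 [0.4805 0.2966 0.0612]
top bay_shelf [209.5 285.1] 0.75 [0.5543 0.0626 0.0459]
top bay_shelf [283.3 395.2] 0.66 [ 0.3637 -0.2252  0.0062]
top divider [192.2 331.6] 0.93 [ 0.593  -0.0576  0.0805]
top lock_top [354.6 173.8] 0.52 [0.1798 0.3535 0.0026]
top lock_top [220.5 195.2] 0.42 [0.5216 0.2892 0.0773]
top hook [195.7 209.1] 0.72 [0.5946 0.2646 0.0279]
top hook [254.6 179.7] 0.62 [0.4364 0.3313 0.0574]
top hook [369.5 115.1] 0.53 [0.1457 0.4939 0.0352]
top case_back [255.  182.6] 0.84 [0.4351 0.3229 0.0613]
top case_back [306.8 187.8] 0.63 [0.3037 0.3104 0.0444]
side rule [392.6 275.8] 0.83 [0.4768 0.3267 0.0594]
side rule [455.6 418.1] 0.58 [0.2559 0.3865 0.028 ]
side bay_shelf [282.6 259.2] 0.8 [0.5531 0.0939 0.044 ]
side divider [229.1 255.1] 0.85 [ 0.5925 -0.053   0.0448]
side lock_top [365.5 248.6] 0.78 [0.5251 0.2947 0.0769]
side hook [366.3 214.3] 0.72 [0.5957 0.2711 0.0251]
side case_back [401.9 305.6] 0.86 [0.4312 0.3245 0.0359]
side case_back [399.9 385.9] 0.62 [0.306  0.3118 0.0443]
```

View pics/top0.png

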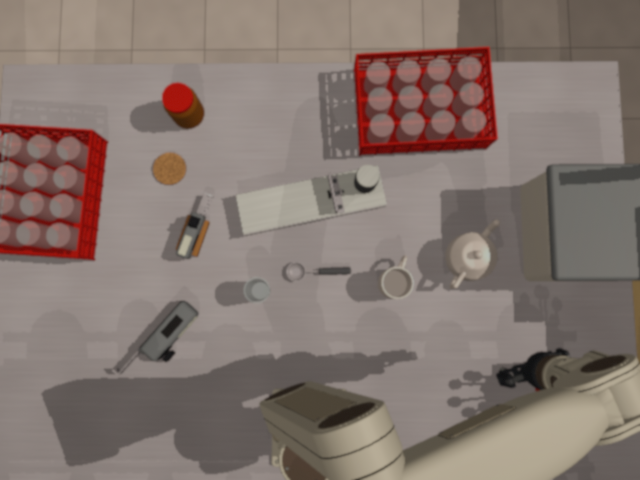

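View pics/side0.png

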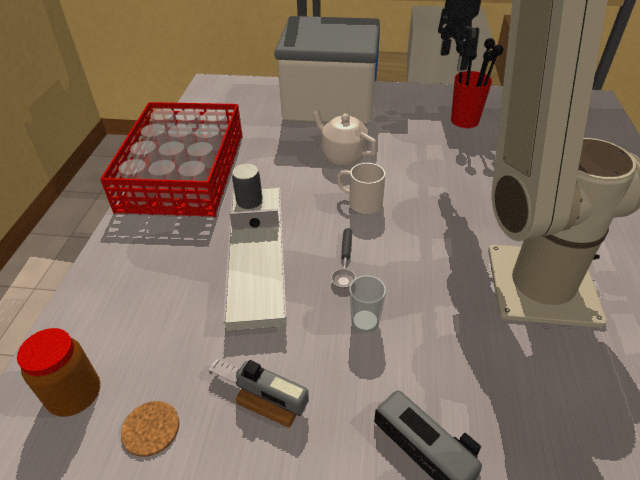

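The top view shows the small rule at (237,193), with its hook up at (190,209), on its wooden rest. The large look-alike is at (330,170). The shelf runs from (213,237) (open end) to (190,385), with the divider near (193,332). Next I'll fit poses from the depth.

Run:
```python
from h import *
for c in("top","side"):
    d=np.load(f"{c}0.npy");W=cloud(c,d)
    def rect(box,z0,z1,name):
        m=(W[...,2]>z0)&(W[...,2]<z1)&(W[...,0]>box[0])&(W[...,0]<box[1])&(W[...,1]>box[2])&(W[...,1]<box[3])
        n,l,s,_=cv2.connectedComponentsWithStats(m.astype(np.uint8))
        k=1+np.argmax(s[1:,4]);P=W[l==k]
        r=cv2.minAreaRect((P[:,:2]*1000).astype(np.float32))
        print(c,name,len(P),"z",P[:,2].mean().round(4),np.round(r[0],1),np.round(r[1],1),round(r[2],1))
        print(np.round(cv2.boxPoints(r),0).tolist())
    rect((.4,.7,-.25,.3),.04,.05,"shelf")
    rect((.4,.7,-.25,.3),.083,.096,"divtop")
    rect((.40,.62,.22,.36),.056,.067,"casetop")
    rect((.40,.62,.22,.36),.072,.085,"button")
    rect((.40,.66,.22,.36),.019,.032,"blade/rest")
    if c=="side": rect((.4,.7,-.2,.0),.06,.075,"buf")
```

```text
top shelf 4543 z 0.0456 [582.6  -4.5] [113.6 380.7] 11.7
[[488.0, 170.0], [566.0, -202.0], [677.0, -179.0], [600.0, 193.0]]
top divtop 93 z 0.0909 [592.7 -60.4] [97.8  5.8] 11.7
[[544.0, -67.0], [545.0, -73.0], [641.0, -53.0], [640.0, -48.0]]
top casetop 455 z 0.0619 [488.6 306.7] [ 35.2 119.2] 69.8
[[427.0, 311.0], [538.0, 270.0], [551.0, 303.0], [439.0, 344.0]]
top button 75 z 0.0778 [520.8 294.6] [23.1 21.6] 69.7
[[507.0, 288.0], [527.0, 280.0], [535.0, 302.0], [515.0, 309.0]]
top blade/rest 360 z 0.0252 [520.8 285.4] [ 34.3 167.9] 79.6
[[435.0, 284.0], [600.0, 253.0], [606.0, 287.0], [441.0, 317.0]]
side shelf 6137 z 0.0441 [581.7  -4.1] [112.2 384.1] 11.8
[[488.0, 172.0], [566.0, -204.0], [676.0, -181.0], [597.0, 195.0]]
side divtop 191 z 0.0875 [592.6 -58.1] [98.2 11.4] 11.5
[[543.0, -62.0], [546.0, -73.0], [642.0, -54.0], [640.0, -43.0]]
side casetop 1186 z 0.0607 [487.4 309.2] [ 33.1 118. ] 69.4
[[426.0, 314.0], [537.0, 273.0], [548.0, 304.0], [438.0, 345.0]]
side button 181 z 0.0757 [520.  296.6] [22.8 21.8] 70.9
[[506.0, 289.0], [527.0, 282.0], [534.0, 304.0], [513.0, 311.0]]
side blade/rest 1132 z 0.0231 [522.  309.4] [ 43.9 181.5] 64.7
[[431.0, 328.0], [595.0, 251.0], [613.0, 290.0], [449.0, 368.0]]
side buf 277 z 0.0678 [591.9 -53.3] [99.8 16.1] 11.0
[[541.0, -55.0], [544.0, -71.0], [642.0, -52.0], [639.0, -36.0]]
```

```bash
cat >> h.py <<'E'
from scipy.spatial.transform import Rotation as Rn
def tool(): 
    o=get_obs();return np.array(o["eef_pos"]),Rn.from_quat(o["tool_rot"])
def yawof(R): x=R.as_matrix()[:,0];return np.degrees(np.arctan2(x[1],x[0]))
def step(p,R,t,yaw):
    dy=(yaw-yawof(R)+180)%360-180
    return np.round(R.inv().apply(np.array(t)-p)*100,2),round(-np.radians(dy),4)
def down(yaw): return Rn.from_euler('z',yaw,degrees=True)*Rn.from_euler('x',180,degrees=True)
E
python3 - <<'E'
from h import *
import workcell; print([n for n in dir(workcell) if 'tip' in n.lower()], globals().get("tip_reach"))
p,R=tool();y0=yawof(R);print(p,y0,R.as_matrix().round(3).tolist())
P0=p.copy();P1=np.array([.479,.311,.15]);N=5
for k in range(1,N+1):
    t=P0+(P1-P0)*k/N;y=y0+(159.9-y0)*k/N
    print(step(p,R,t,y)); p=t;R=down(y)
E
```

```text
['tip_reach'] 0.014
[ 0.18396927 -0.46496036  0.21267046] 21.586949727911552 [[0.93, 0.368, 0.0], [0.368, -0.93, -0.0], [0.0, 0.0, -1.0]]
(array([ 11.2 , -12.26,   1.25]), np.float64(-0.4828))
(array([15.61, -5.66,  1.25]), np.float64(-0.4828))
(array([16.45,  2.23,  1.25]), np.float64(-0.4828))
(array([13.53,  9.62,  1.25]), np.float64(-0.4828))
(array([ 7.52, 14.8 ,  1.25]), np.float64(-0.4828))
```

Call:
arm_command(translation=[[2.24,-2.45,0.25],[4.48,-4.9,0.5],[6.72,-7.36,0.75],[8.96,-9.81,1.0],[11.2,-12.26,1.25]], turn=[-0.0966,-0.1931,-0.2897,-0.3862,-0.4828], hand=[0,0,0,0,0])

```text
clock: 1.12
eef_pos: [0.2432, -0.3084, 0.2]
tool_rot: [0.908, 0.418, 0.0, 0.0]
ft_force: [0.7, 0.6, 1.1]
grip_width: 0.0855
```

Call:
arm_command(translation=[[3.12,-1.13,0.25],[6.24,-2.26,0.5],[9.37,-3.4,0.75],[12.49,-4.53,1.0],[15.61,-5.66,1.25]], turn=[-0.0966,-0.1931,-0.2897,-0.3862,-0.4828], hand=[0,0,0,0,0])

```text
clock: 1.53
eef_pos: [0.3023, -0.1531, 0.1878]
tool_rot: [0.782, 0.624, 0.0, 0.001]
ft_force: [0.5, 0.4, 1.1]
grip_width: 0.085
```

Call:
arm_command(translation=[[3.29,0.45,0.25],[6.58,0.89,0.5],[9.87,1.34,0.75],[13.16,1.78,1.0],[16.45,2.23,1.25]], turn=[-0.0966,-0.1931,-0.2897,-0.3862,-0.4828], hand=[0,0,0,0,0])

```text
clock: 1.95
eef_pos: [0.3614, 0.0024, 0.1754]
tool_rot: [0.61, 0.793, 0.0, 0.0]
ft_force: [-0.7, -0.6, -0.5]
grip_width: 0.0853
```

Call:
arm_command(translation=[[2.71,1.92,0.25],[5.41,3.85,0.5],[8.12,5.77,0.75],[10.82,7.7,1.0],[13.53,9.62,1.25]], turn=[-0.0966,-0.1931,-0.2897,-0.3862,-0.4828], hand=[0,0,0,0,0])

```text
clock: 2.37
eef_pos: [0.4204, 0.1576, 0.1626]
tool_rot: [0.402, 0.915, 0.0, 0.0]
ft_force: [0.7, -0.0, 0.3]
grip_width: 0.0857
```

Call:
arm_command(translation=[[1.5,2.96,0.25],[3.01,5.92,0.5],[4.51,8.88,0.75],[6.02,11.84,1.0],[7.52,14.8,1.25]], turn=[-0.0966,-0.1931,-0.2897,-0.3862,-0.4828], hand=[0,0,0,0,0])

```text
clock: 2.78
eef_pos: [0.4794, 0.3127, 0.1499]
tool_rot: [0.172, 0.985, 0.0, 0.0]
ft_force: [0.4, -0.6, -0.0]
grip_width: 0.0853
```

Run:
```python
from h import *
o=get_obs();p,R=tool();print(o["clock"],p,yawof(R),o["joint_pos"],R.as_matrix().round(3).tolist())
print(step(p,R,[.479,.311,.039],159.9))
```

```text
2.7833 [0.47937724 0.31271115 0.14992011] 160.19506019905734 [ 5.78038214e-01  4.15654762e-01  8.77610860e-02  1.24280195e+00
 -5.01776675e-05  9.23699617e-01] [[-0.941, 0.339, 0.0], [0.339, 0.941, 0.0], [-0.0, 0.0, -1.0]]
(array([-0.02, -0.17, 11.09]), np.float64(0.0051))
```

Call:
arm_command(translation=[[0,-0.1,3],[0,-0.17,6],[0,-0.17,9],[0,-0.17,10.9],[0,-0.17,10.9]], turn=[0.005,0.005,0.005,0.005,0.005], hand=[0,0,0,0,0.3])

```text
clock: 3.2
eef_pos: [0.4749, 0.3073, 0.0361]
tool_rot: [0.177, 0.984, -0.003, -0.004]
ft_force: [-0.1, -0.1, -0.8]
grip_width: 0.0756
```

Call:
arm_command(translation=[[0,0,0],[0,0,0],[0,0,0],[0,0,0],[0,0,0]], turn=[0,0,0,0,0], hand=[0.5,0.7,1,1,1])

```text
clock: 3.62
eef_pos: [0.4785, 0.3062, 0.0439]
tool_rot: [0.178, 0.984, -0.003, 0.001]
ft_force: [-8.9, -19.5, 25.4]
grip_width: 0.0126
```

Call:
arm_command(translation=[[0,0,0],[0,0,0],[0,0,0],[0,0,0],[0,0,0]], turn=[0,0,0,0,0], hand=[1,1,1,1,1])

```text
clock: 4.03
eef_pos: [0.4775, 0.3034, 0.0457]
tool_rot: [0.178, 0.984, -0.005, 0.001]
ft_force: [-9.8, -18.4, 28.7]
grip_width: 0.0005
```

Grip width is about 0, so the grasp missed. I'll look.

Run:
```python
from h import *
im,d=shot("side");im2,d2=shot("top")
a=cv2.resize(im[300:480,160:400],None,fx=2,fy=2)[:,:,::-1];b=cv2.resize(im2[150:330,100:340],None,fx=2,fy=2)[:,:,::-1]
cv2.imwrite("pics/a1.png",np.vstack([a,b])[:600] if 0 else cv2.resize(np.hstack([a,b]),(800,300)))
o=get_obs();print(o["grip_width"],o["joint_pos"],o["ft_torque"])
```

```text
0.00024033682895396755 [ 0.57087361  0.49537722 -0.0772737   1.0028869  -0.00847665  0.92976872] [-4.10465385  2.09403905 -0.04292049]
```

View pics/a1.png

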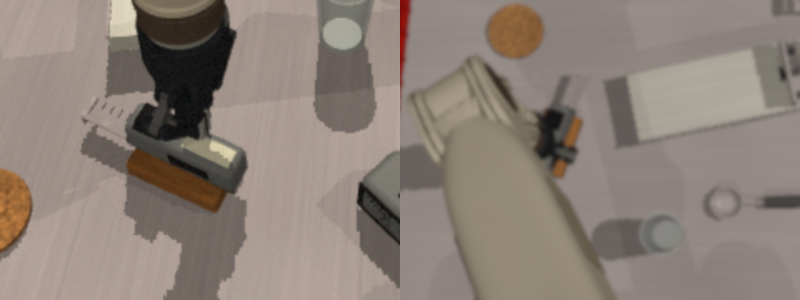

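Run:
```python
from h import *
im,d=shot("side");W=cloud("side",d)
cv2.imwrite("pics/a2.png",cv2.resize(im[335:435,195:325],None,fx=6,fy=6,interpolation=cv2.INTER_CUBIC)[:,:,::-1])
for rc in [(385,250),(380,262),(390,280),(395,290),(410,270),(400,230),(375,240),(405,300)]: print(rc,pt("side",rc,d))
print(proj("side",tool()[0]))
```

```text
(385, 250) [0.5204 0.3163 0.0559]
(380, 262) [0.4837 0.3587 0.1483]
(390, 280) [0.4707 0.323  0.0619]
(395, 290) [0.4536 0.3305 0.0635]
(410, 270) [0.4871 0.3369 0.0215]
(400, 230) [ 0.5609  0.3154 -0.0009]
(375, 240) [0.5385 0.3045 0.0626]
(405, 300) [0.437  0.3404 0.0544]
[383.77374266 278.59699969]
```

View pics/a2.png

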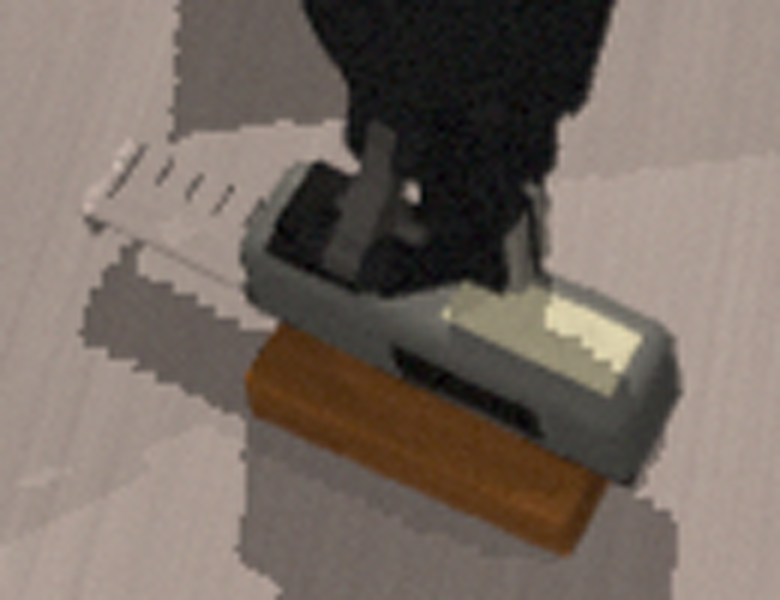

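Run:
```python
from h import *
p,R=tool()
fig=np.full((400,800,3),255,np.uint8)
for k,c in enumerate(("side","top")):
    im,d=shot(c);W=cloud(c,d).reshape(-1,3);C=im.reshape(-1,3)[:,::-1]
    T=R.inv().apply(np.nan_to_num(W,nan=9)-p)*1000
    m=(abs(T)<110).all(1)
    for t,col in zip(T[m],C[m]):
        cv2.circle(fig,(int(200+t[1]*1.8),int(330+t[2]*-(-1.8)) if 0 else int(200+t[2]*1.8)),2,col.tolist(),-1)
        cv2.circle(fig,(int(600+t[0]*1.8),int(200+t[2]*1.8)),2,col.tolist(),-1)
cv2.circle(fig,(200,200),4,(0,0,255),1);cv2.circle(fig,(600,200),4,(0,0,255),1)
cv2.imwrite("pics/a3.png",fig)
```

```text
(no output)
```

View pics/a3.png

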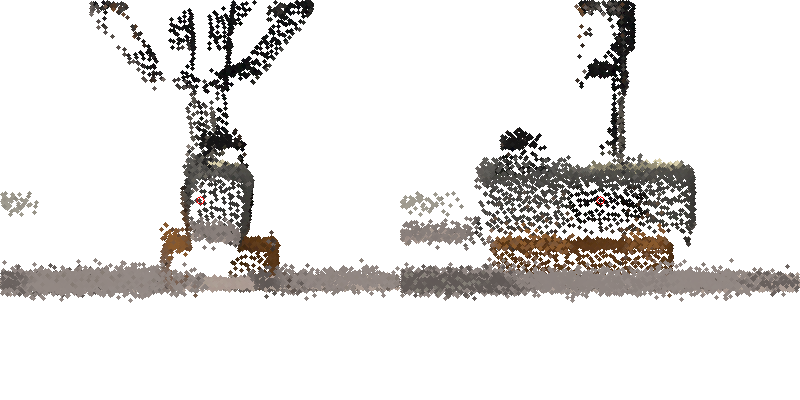

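The fitted points put the closed fingers at the case's top rather than around it. The case itself is still on the rest. I'll lift clear, open, and check the gripper geometry against the cameras.

Call:
arm_command(translation=[[0,0,-2],[0,0,-5],[0,0,-8],[0,0,-8],[0,0,-8]], turn=[0,0,0,0,0], hand=[1,1,1,1,1])

```text
clock: 4.7
eef_pos: [0.4807, 0.3107, 0.125]
tool_rot: [0.177, 0.984, 0.003, 0.003]
ft_force: [-0.5, 0.0, -0.3]
grip_width: -0.0
```

```bash
cat > v.py <<'E'
from h import *
import sys
def views(fn):
    p,R=tool();fig=np.full((400,800,3),255,np.uint8)
    for k,c in enumerate(("side","top")):
        im,d=shot(c);W=cloud(c,d).reshape(-1,3);C=im.reshape(-1,3)[:,::-1]
        T=R.inv().apply(np.nan_to_num(W,nan=9)-p)*1000
        m=(abs(T)<110).all(1)
        for t,col in zip(T[m],C[m]):
            cv2.circle(fig,(int(200+t[1]*1.8),int(200+t[2]*1.8)),2,col.tolist(),-1)
            cv2.circle(fig,(int(600+t[0]*1.8),int(200+t[2]*1.8)),2,col.tolist(),-1)
    cv2.circle(fig,(200,200),4,(0,0,255),1);cv2.circle(fig,(600,200),4,(0,0,255),1)
    cv2.imwrite(fn,fig)
def case(c="side",b=(.40,.62,.22,.37)):
    im,d=shot(c);W=cloud(c,d)
    for n,z0,z1 in(("case",.056,.067),("button",.072,.085)):
        m=(W[...,2]>z0)&(W[...,2]<z1)&(W[...,0]>b[0])&(W[...,0]<b[1])&(W[...,1]>b[2])&(W[...,1]<b[3])
        k,l,s,_=cv2.connectedComponentsWithStats(m.astype(np.uint8));k=1+np.argmax(s[1:,4]);P=W[l==k]
        r=cv2.minAreaRect((P[:,:2]*1000).astype(np.float32));print(c,n,len(P),P[:,2].mean().round(4),np.round(r[0],1),np.round(r[1],1),round(r[2],1))
if __name__=="__main__":
    views(sys.argv[1]);case();print(get_obs()["clock"],tool()[0],yawof(tool()[1]),get_obs()["ft_force"],get_obs()["grip_width"])
E
python3 v.py pics/a4.png
```

```text
side case 1175 0.0607 [487.8 309.4] [ 33.4 117.2] 70.2
side button 183 0.0757 [520.6 296.4] [22.8 22.5] 72.0
4.85 [0.47798457 0.30906067 0.12068551] 159.6132981429064 [ 0.28496009 -0.49583414 -0.33977111] 0.00013497905904096032
```

View pics/a4.png

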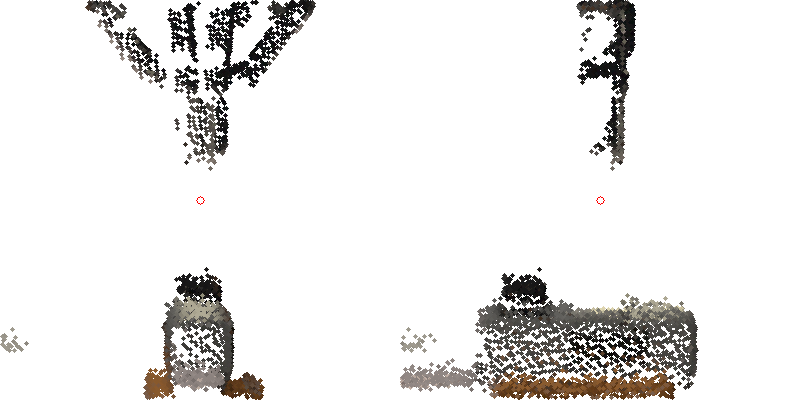

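Now clear: shut fingertips appear about 20 mm above (not 14 mm below) the reported TCP. Contact on the case top (62 mm, at reported z 45.7) says +16 mm. So the reported tool z is about 30 mm too low, while x and y agree. The case has not moved, so I'll correct for the offset and retry.

Run:
```python
from h import *
p,R=tool();print(p,yawof(R),step(p,R,[.4785,.3115,.010],160.0))
```

```text
[0.47798457 0.30906067 0.12068551] 159.6132981429064 (array([ 0.03,  0.25, 11.07]), np.float64(-0.0067))
```

Call:
arm_command(translation=[[0,0.1,0],[0,0.25,0],[0,0.25,0],[0,0.25,0],[0,0.25,2]], turn=[0,-0.0067,-0.0067,-0.0067,-0.0067], hand=[0,0,0,0,0])

```text
clock: 5.27
eef_pos: [0.4819, 0.3135, 0.1043]
tool_rot: [0.174, 0.985, 0.003, 0.003]
ft_force: [0.7, 0.5, 0.3]
grip_width: 0.0607
```

Call:
arm_command(translation=[[0,0,3],[0,0,5.5],[0,0,7.5],[0,0,8.6],[0,0,9]], turn=[0,0,0,0,0], hand=[0,0,0,0,0])

```text
clock: 5.68
eef_pos: [0.4778, 0.3107, 0.0087]
tool_rot: [0.174, 0.985, -0.002, -0.002]
ft_force: [-0.3, 0.2, 0.5]
grip_width: 0.0854
```

Call:
arm_command(translation=[[0,0,0],[0,0,0],[0,0,0],[0,0,0],[0,0,0]], turn=[0,0,0,0,0], hand=[0,0.2,0.4,0.6,0.6])

```text
clock: 6.1
eef_pos: [0.4801, 0.3123, 0.0124]
tool_rot: [0.174, 0.985, 0.001, 0.001]
ft_force: [0.3, 0.6, -0.4]
grip_width: 0.0387
```

Call:
arm_command(translation=[[0,0,0],[0,0,0],[0,0,0],[0,0,0],[0,0,0]], turn=[0,0,0,0,0], hand=[1,1,1,1,1])

```text
clock: 6.52
eef_pos: [0.4799, 0.3116, 0.0124]
tool_rot: [0.174, 0.985, 0.0, 0.001]
ft_force: [-1.6, -1.1, 5.8]
grip_width: 0.0334
```

Call:
arm_command(translation=[[0,0,-1],[0,0,-2.5],[0,0,-4.5],[0,0,-6],[0,0,-6]], turn=[0,0,0,0,0], hand=[1,1,1,1,1])

```text
clock: 6.93
eef_pos: [0.4808, 0.3129, 0.074]
tool_rot: [0.174, 0.985, 0.002, 0.002]
ft_force: [0.9, 1.1, -5.8]
grip_width: 0.0334
```

Call:
arm_command(translation=[[0,0,0],[0,0,0],[0,0,0]], turn=[0,0,0], hand=[1,1,1])

```text
clock: 7.18
eef_pos: [0.4779, 0.3109, 0.0693]
tool_rot: [0.174, 0.985, -0.001, -0.001]
ft_force: [-1.0, 0.3, -5.3]
grip_width: 0.0331
```

```bash
python3 v.py pics/a5.png
```

```text
Traceback (most recent call last):
  File "v.py", line 21, in <module>
    views(sys.argv[1]);case();print(get_obs()["clock"],tool()[0],yawof(tool()[1]),get_obs()["ft_force"],get_obs()["grip_width"])
                       ~~~~^^
  File "v.py", line 18, in case
    k,l,s,_=cv2.connectedComponentsWithStats(m.astype(np.uint8));k=1+np.argmax(s[1:,4]);P=W[l==k]
                                                                     ~~~~~~~~~^^^^^^^^^
ValueError: attempt to get argmax of an empty sequence
```

View pics/a5.png

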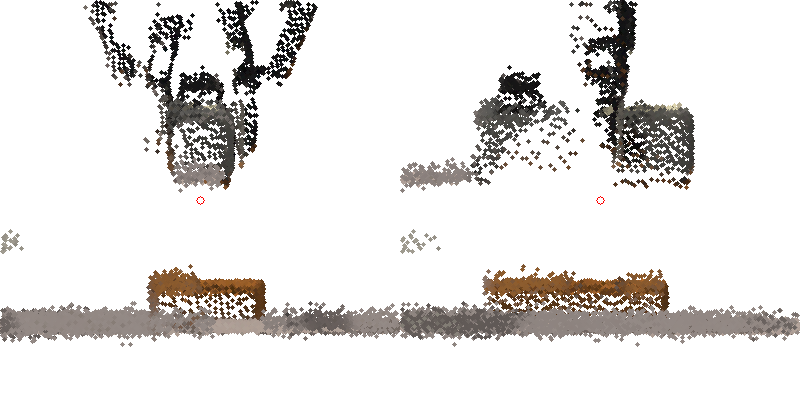

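The rule is held straight and level (width 33 mm). Its underside is about 10 mm above the reported TCP z. Now plan the carry to above the shelf.

```bash
cat >> h.py <<'E'
E0=np.array([.5437,.1816]);SY=101.75;u=np.array([np.cos(np.radians(SY)),np.sin(np.radians(SY))]);v=np.array([-u[1],u[0]])
def tgt(ox,under,oy=0.0): # rule origin shelf x (m), underside world z -> reported TCP target
    q=E0+u*(ox-.0095-.120)+v*oy;return np.r_[q,under-.010]
E
python3 - <<'E'
from h import *
p,R=tool();y0=yawof(R);print(p,y0,get_obs()["joint_pos"])
p=np.array([.479,.312,.0707]);P0=p.copy();P1=tgt(.018,.125);print(P1);N=4
for k in range(1,N+1):
    t=P0+(P1-P0)*k/N
    if k==1:t[2]=P1[2]
    else:t[2]=P1[2]
    y=y0+(281.75-y0%360)*k/N
    print(step(p,R,t,y)); p=t;R=down(y)
E
```

```text
[0.47853325 0.31121709 0.06979979] 159.99947824173978 [ 5.76613046e-01  4.78255195e-01 -3.51120946e-02  1.05996572e+00
  2.22785726e-05  9.25686421e-01]
[0.56640606 0.07243643 0.115     ]
(array([-4.09, -4.89, -4.43]), np.float64(-0.5312))
(array([-1.06, -6.29, -0.  ]), np.float64(-0.5312))
(array([ 2.27, -5.96, -0.  ]), np.float64(-0.5312))
(array([ 4.97, -3.99, -0.  ]), np.float64(-0.5312))
```

Call:
arm_command(translation=[[-0.5,-0.6,-1.5],[-1.5,-1.8,-3],[-2.4,-2.9,-4.43],[-3.3,-3.9,-4.43],[-4.09,-4.89,-4.43]], turn=[-0.106,-0.212,-0.319,-0.425,-0.531], hand=[1,1,1,1,1])

```text
clock: 7.75
eef_pos: [0.5021, 0.2515, 0.1163]
tool_rot: [-0.093, 0.996, 0.0, 0.001]
ft_force: [-0.4, -1.2, -6.3]
grip_width: 0.0331
```

Call:
arm_command(translation=[[-0.21,-1.26,0],[-0.42,-2.52,0],[-0.64,-3.77,0],[-0.85,-5.03,0],[-1.06,-6.29,0]], turn=[-0.106,-0.212,-0.319,-0.425,-0.531], hand=[1,1,1,1,1])

```text
clock: 8.17
eef_pos: [0.5226, 0.1911, 0.1147]
tool_rot: [-0.351, 0.936, -0.0, -0.001]
ft_force: [-0.1, 0.4, -6.0]
grip_width: 0.033
```

Call:
arm_command(translation=[[0.45,-1.19,0],[0.91,-2.38,0],[1.36,-3.58,0],[1.82,-4.77,0],[2.27,-5.96,0]], turn=[-0.106,-0.212,-0.319,-0.425,-0.531], hand=[1,1,1,1,1])

```text
clock: 8.58
eef_pos: [0.5445, 0.1311, 0.1147]
tool_rot: [-0.585, 0.811, 0.0, -0.001]
ft_force: [-0.2, -0.2, -7.2]
grip_width: 0.033
```

Call:
arm_command(translation=[[1,-0.8,0],[2,-1.6,0],[3,-2.39,0],[3.98,-3.19,0],[4.97,-3.99,0]], turn=[-0.106,-0.212,-0.319,-0.425,-0.531], hand=[1,1,1,1,1])

```text
clock: 9.0
eef_pos: [0.5663, 0.0713, 0.1148]
tool_rot: [0.777, -0.629, -0.0, 0.001]
ft_force: [-0.4, 0.2, -6.8]
grip_width: 0.033
```

Call:
arm_command(translation=[[0,0,0],[0,0,0],[0,0,0]], turn=[0,0,0], hand=[1,1,1])

```text
clock: 9.25
eef_pos: [0.5661, 0.0723, 0.115]
tool_rot: [0.775, -0.632, -0.0, 0.0]
ft_force: [-0.2, 0.2, -6.9]
grip_width: 0.0333
```

```bash
cat > s.py <<'E'
from h import *
import sys
# shelf-frame pose of rule parts from both cameras; args: expected underside z
def meas(under):
    p,R=tool();o=get_obs();print("t",round(o["clock"],2),"p",p.round(4),"yaw",round(yawof(R)%360,2),"F",np.round(o["ft_force"],1),"w",round(float(o["grip_width"]),4), "tilt",R.as_matrix()[2,:2].round(4))
    for c in("top","side"):
        im,d=shot(c);W=cloud(c,d).reshape(-1,3);S=np.c_[(W[:,:2]-E0)@np.c_[u,v],W[:,2]]*1000;S[:,0]+=120
        f=lambda x0,x1,y0,y1,z0,z1:S[(S[:,0]>x0)&(S[:,0]<x1)&(abs(S[:,1]-(y0+y1)/2)<(y1-y0)/2)&(S[:,2]>z0)&(S[:,2]<z1)]
        U=under*1000
        for n,b in(("blade",(60,190,-30,30,U-3,U+9)),("btn",(-60,120,-30,30,U+50,U+62))):
            Q=f(*b)
            if n=="btn":Q=Q[(Q[:,0]<130)]
            if len(Q)>5: print(c,n,len(Q),"x",np.percentile(Q[:,0],[1,50,99]).round(1),"y",np.percentile(Q[:,1],[3,50,97]).round(1),"z",np.median(Q[:,2]).round(1),
              "yawerr",np.degrees(np.polyfit(Q[:,0],Q[:,1],1)[0]).round(1))
        for n in("hook","case_back","lock_top"):
            for r in spot_point(c,n)[:2]:
                z={"hook":under-.005,"case_back":under+.02,"lock_top":under+.055}[n];w=atz(c,r["location"],z)
                print(c,n,round(r["conf"],2),(np.r_[(w[:2]-E0)@u+.12,(w[:2]-E0)@v]*1000).round(1))
if __name__=="__main__": meas(float(sys.argv[1]))
E
python3 s.py .125; python3 -c "
from h import *
p,R=tool();print(step(p,R,tgt(.018,.060),281.75))"
```

```text
t 9.25 p [0.5661 0.0723 0.115 ] yaw 281.61 F [-0.2  0.2 -6.9] w 0.0333 tilt [-0.0005  0.0009]
top blade 103 x [110.  126.5 138.8] y [-11.5  -0.8  11.9] z 129.4 yawerr 7.6
top hook 0.63 [474.  322.1]
top hook 0.54 [137.9   3.2]
top case_back 0.58 [269.1 211.7]
top case_back 0.49 [-47.3  -2. ]
top lock_top 0.58 [323.7 318.1]
side blade 476 x [ 79.5 109.7 140.7] y [-11.9   0.8  12.8] z 127.5 yawerr -0.8
side btn 210 x [ 3.2 49.9 67.3] y [-28.5   0.9  28.7] z 178.8 yawerr 0.5
side hook 0.75 [138.5  -1.1]
side case_back 0.95 [352.4 186.5]
side case_back 0.78 [-39.6   0.9]
side lock_top 0.67 [57.4 -1. ]
side lock_top 0.63 [428.9 266.9]
(array([-0.  , -0.  ,  6.55]), np.float64(-0.0005))
```

Call:
arm_command(translation=[[0,0,2],[0,0,4],[0,0,5.8],[0,0,6.8],[0,0,7.1]], turn=[0,0,0,0,0], hand=[1,1,1,1,1])

```text
clock: 10.07
eef_pos: [0.5647, 0.0719, 0.0422]
tool_rot: [0.775, -0.631, -0.002, 0.002]
ft_force: [-0.6, -0.2, -6.2]
grip_width: 0.0334
```

Call:
arm_command(translation=[[0,0,0.2],[0,0,0.4],[0,0,0.6],[0,0,0.7],[0,0,0.7]], turn=[0,0,0,0,0], hand=[1,1,1,1,1])

```text
clock: 10.48
eef_pos: [0.5669, 0.0721, 0.0379]
tool_rot: [0.775, -0.631, 0.0, -0.0]
ft_force: [-0.3, -1.0, -6.8]
grip_width: 0.0333
```

Call:
arm_command(translation=[[0,0,0],[0,0,0]], turn=[0,0], hand=[1,1])

```text
clock: 10.65
eef_pos: [0.5668, 0.0721, 0.0379]
tool_rot: [0.775, -0.631, 0.0, -0.0]
ft_force: [0.3, -0.4, -5.8]
grip_width: 0.0331
```

```bash
python3 s.py .047
```

```text
t 10.65 p [0.5668 0.0721 0.0379] yaw 281.7 F [ 0.3 -0.4 -5.8] w 0.0331 tilt [ 0.     -0.0008]
top blade 100 x [107.9 124.4 138.3] y [-26.3  -4.2  11.1] z 51.4 yawerr 39.8
top hook 0.64 [496.4 329.1]
top hook 0.4 [131.3  -0.9]
top case_back 0.61 [-39.3  -4.7]
top case_back 0.6 [276.8 209.4]
top lock_top 0.59 [342.9 319.9]
side blade 672 x [ 63.9 104.3 140.3] y [-26.7   0.   26.8] z 48.8 yawerr -0.2
side btn 184 x [ 0.3 49.6 66.8] y [-27.7   0.9  28.9] z 101.0 yawerr -2.6
side hook 0.83 [136.1  -2. ]
side case_back 0.67 [317.  199.3]
side case_back 0.57 [-44.2   2.3]
side lock_top 0.76 [398.1 294.6]
side lock_top 0.57 [49.6 -0.6]
```

Call:
arm_command(translation=[[0,0,0.05],[0,0,0.1],[0,0,0.1],[0,0,0.1]], turn=[0,0,0,0], hand=[1,1,1,1])

```text
clock: 11.38
eef_pos: [0.5664, 0.072, 0.0363]
tool_rot: [0.775, -0.631, -0.0, 0.0]
ft_force: [0.3, -0.4, -6.3]
grip_width: 0.033
```

Call:
arm_command(translation=[[0,0,0.05],[0,0,0.1],[0,0,0.1],[0,0,0.1]], turn=[0,0,0,0], hand=[1,1,1,1])

```text
clock: 11.72
eef_pos: [0.5666, 0.072, 0.0355]
tool_rot: [0.775, -0.631, 0.0, -0.0]
ft_force: [0.4, -1.2, -4.7]
grip_width: 0.0335
```

Call:
arm_command(translation=[[0,0,-0.12],[0.5,0,-0.12],[1.1,0,-0.12],[1.7,0,-0.12],[2.2,0,-0.12]], turn=[0,0,0,0,0], hand=[1,1,1,1,1])

```text
clock: 12.13
eef_pos: [0.5709, 0.05, 0.0365]
tool_rot: [0.775, -0.631, -0.0, -0.0]
ft_force: [0.2, 1.7, -7.4]
grip_width: 0.0335
```

Call:
arm_command(translation=[[0.6,0,0],[1.2,0,0],[1.8,0,0],[1.8,0,0]], turn=[0,0,0,0], hand=[1,1,1,1])

```text
clock: 12.47
eef_pos: [0.5746, 0.0315, 0.0365]
tool_rot: [0.775, -0.632, -0.0, 0.0]
ft_force: [-1.2, 2.6, -6.6]
grip_width: 0.0332
```

```bash
python3 s.py .046 | grep -v lock
```

```text
t 12.47 p [0.5746 0.0315 0.0365] yaw 281.62 F [-1.2  2.6 -6.6] w 0.0332 tilt [0.0003 0.0005]
top blade 412 x [ 62.4  93.6 121.9] y [-27.8  -1.7  27.6] z 48.7 yawerr 8.1
top hook 0.77 [123.9   7.1]
top hook 0.71 [502.4 328.8]
top case_back 0.96 [288.6 210.8]
top case_back 0.35 [-49.5 197.1]
side blade 777 x [ 60.4  94.  123.6] y [-27.6  -0.1  28. ] z 46.4 yawerr -0.0
side btn 175 x [-39.1   9.5  26.9] y [-29.2   0.7  29.2] z 100.1 yawerr -0.9
side hook 0.75 [119.6   1.4]
side hook 0.18 [-24.4   1.2]
side case_back 0.9 [-83.6   2.4]
side case_back 0.61 [310.  198.1]
```

Call:
arm_command(translation=[[0.4,0,0],[0.8,0,0],[1.2,0,0],[1.5,0,0],[1.6,0,0]], turn=[0,0,0,0,0], hand=[1,1,1,1,1])

```text
clock: 13.28
eef_pos: [0.5778, 0.0164, 0.0366]
tool_rot: [0.775, -0.632, -0.0, 0.0]
ft_force: [-0.8, 2.9, -5.7]
grip_width: 0.0333
```

Call:
arm_command(translation=[[0.1,0,0],[0.2,0,0],[0.2,0,0],[0.2,0,0]], turn=[0,0,0,0], hand=[1,1,1,1])

```text
clock: 13.62
eef_pos: [0.5782, 0.0153, 0.0366]
tool_rot: [0.775, -0.631, -0.0, 0.0]
ft_force: [-0.5, 2.7, -7.3]
grip_width: 0.0332
```

Call:
arm_command(translation=[[0.1,0,0],[0.2,0,0],[0.2,0,0],[0.2,0,0]], turn=[0,0,0,0], hand=[1,1,1,1])

```text
clock: 13.95
eef_pos: [0.5786, 0.0133, 0.0366]
tool_rot: [0.775, -0.631, -0.0, 0.0]
ft_force: [-0.3, 2.2, -6.8]
grip_width: 0.0331
```

```bash
python3 s.py .046 | grep -v lock
python3 - <<'E'
from h import *
im,d=shot("side")
cv2.imwrite("pics/b1.png",cv2.resize(im[190:340,190:330],None,fx=4,fy=4,interpolation=cv2.INTER_CUBIC)[:,:,::-1])
E
```

```text
t 13.95 p [0.5786 0.0133 0.0366] yaw 281.7 F [-0.3  2.2 -6.8] w 0.0331 tilt [-0.0001  0.0002]
top blade 465 x [ 61.   91.6 121.4] y [-28.    0.8  27.6] z 48.1 yawerr -0.1
top hook 0.8 [125.8  -2.4]
top hook 0.5 [497.2 326.8]
top case_back 0.74 [287.1 209.6]
side blade 791 x [ 60.7  93.9 124.1] y [-27.9   0.1  28.1] z 46.4 yawerr -1.1
side btn 174 x [-57.3 -10.9   6.9] y [-28.2   0.4  29.6] z 100.2 yawerr -0.7
side hook 0.93 [119.9  -2.3]
side case_back 0.98 [312.7 202.7]
side case_back 0.97 [-106.9   -6.9]
```

View pics/b1.png

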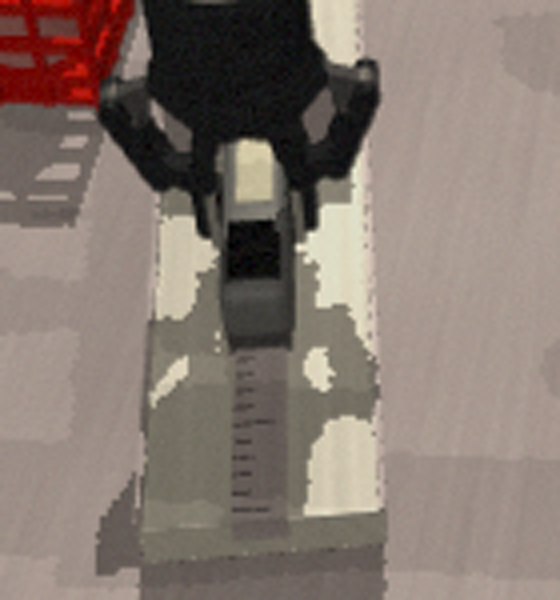

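Blade hooked over the open end (bottom edge, about (255,535)) and running straight; spring force is about 2.2 N. I'll creep on to the buffer.

Call:
arm_command(translation=[[0.1,0,0],[0.15,0,0],[0.15,0,0],[0.15,0,0]], turn=[0,0,0,0], hand=[1,1,1,1])

```text
clock: 14.73
eef_pos: [0.5789, 0.0117, 0.0366]
tool_rot: [0.775, -0.631, -0.0, 0.0]
ft_force: [-1.3, 1.5, -6.3]
grip_width: 0.0331
```

Call:
arm_command(translation=[[0.1,0,0],[0.15,0,0],[0.15,0,0],[0.15,0,0]], turn=[0,0,0,0], hand=[1,1,1,1])

```text
clock: 15.07
eef_pos: [0.5792, 0.0103, 0.0366]
tool_rot: [0.775, -0.631, -0.0, 0.0]
ft_force: [-0.8, 2.1, -6.2]
grip_width: 0.0333
```

Call:
arm_command(translation=[[0.1,0,0],[0.15,0,0],[0.15,0,0],[0.15,0,0]], turn=[0,0,0,0], hand=[1,1,1,1])

```text
clock: 15.4
eef_pos: [0.5795, 0.0088, 0.0366]
tool_rot: [0.775, -0.631, -0.0, 0.0]
ft_force: [-1.8, 1.2, -6.8]
grip_width: 0.0332
```

Call:
arm_command(translation=[[0.1,0,0],[0.15,0,0],[0.15,0,0],[0.15,0,0]], turn=[0,0,0,0], hand=[1,1,1,1])

```text
clock: 15.73
eef_pos: [0.5799, 0.0074, 0.0366]
tool_rot: [0.775, -0.631, -0.0, -0.0]
ft_force: [-1.1, 2.8, -5.7]
grip_width: 0.0331
```

Call:
arm_command(translation=[[0.1,0,0],[0.15,0,0],[0.15,0,0],[0.15,0,0]], turn=[0,0,0,0], hand=[1,1,1,1])

```text
clock: 16.07
eef_pos: [0.5802, 0.0059, 0.0366]
tool_rot: [0.775, -0.631, -0.0, 0.0]
ft_force: [-1.1, 1.6, -6.4]
grip_width: 0.0332
```

Call:
arm_command(translation=[[0.1,0,0],[0.15,0,0],[0.15,0,0],[0.15,0,0]], turn=[0,0,0,0], hand=[1,1,1,1])

```text
clock: 16.4
eef_pos: [0.5804, 0.0044, 0.0366]
tool_rot: [0.775, -0.631, -0.0, 0.0]
ft_force: [-0.8, 1.5, -6.5]
grip_width: 0.0329
```

Call:
arm_command(translation=[[0.1,0,0],[0.15,0,0],[0.15,0,0],[0.15,0,0]], turn=[0,0,0,0], hand=[1,1,1,1])

```text
clock: 16.73
eef_pos: [0.5808, 0.003, 0.0366]
tool_rot: [0.775, -0.631, -0.0, 0.0]
ft_force: [-1.1, 1.6, -6.9]
grip_width: 0.0334
```

Call:
arm_command(translation=[[0.1,0,0],[0.15,0,0],[0.15,0,0],[0.15,0,0]], turn=[0,0,0,0], hand=[1,1,1,1])

```text
clock: 17.07
eef_pos: [0.5811, 0.0015, 0.0366]
tool_rot: [0.775, -0.631, -0.0, 0.0]
ft_force: [-2.0, 1.6, -6.5]
grip_width: 0.0328
```

Call:
arm_command(translation=[[0.1,0,0],[0.15,0,0],[0.15,0,0],[0.15,0,0]], turn=[0,0,0,0], hand=[1,1,1,1])

```text
clock: 17.4
eef_pos: [0.5814, 0.0, 0.0366]
tool_rot: [0.775, -0.631, -0.0, 0.0]
ft_force: [-1.5, 2.4, -6.9]
grip_width: 0.0328
```

Call:
arm_command(translation=[[0.1,0,0],[0.15,0,0],[0.15,0,0],[0.15,0,0]], turn=[0,0,0,0], hand=[1,1,1,1])

```text
clock: 17.73
eef_pos: [0.5814, 0.0001, 0.0366]
tool_rot: [0.776, -0.631, -0.001, -0.001]
ft_force: [-2.6, 5.9, -6.4]
grip_width: 0.033
```

Run:
```python
from h import *
for c in("side","top"):
    im,d=shot(c);W=cloud(c,d).reshape(-1,3);S=np.c_[(W[:,:2]-E0)@np.c_[u,v],W[:,2]]*1000;S[:,0]+=120
    W0=cloud(c,np.load(f"{c}0.npy")).reshape(-1,3);S0=np.c_[(W0[:,:2]-E0)@np.c_[u,v],W0[:,2]]*1000;S0[:,0]+=120
    for Q in(S0,S):
        m=(Q[:,2]>55)&(Q[:,2]<86)&(Q[:,0]<-85)&(Q[:,0]>-135)
        a=Q[m&(abs(abs(Q[:,1])-33)<12)];b=Q[m&(abs(Q[:,1])<7)&(Q[:,2]<74)&(Q[:,2]>60)]
        t=Q[(Q[:,2]>86)&(Q[:,2]<96)&(Q[:,0]<-110)&(Q[:,0]>-140)&(abs(Q[:,1])<50)&(abs(Q[:,1])>22)]
        print(c,"face",len(a),np.median(a[:,0]) if len(a) else 0,"buf",len(b),np.median(b[:,0]) if len(b) else 0,"top",len(t),np.median(t[:,0]) if len(t) else 0)
```

```text
side face 257 -123.69537931417682 buf 36 -114.18098647789496 top 74 -124.7776983508543
side face 84 -124.04290432371141 buf 0 0 top 24 -124.55001150613303
top face 20 -124.15184475861635 buf 9 -123.98336164546839 top 46 -126.96953967161045
top face 12 -124.30560158637846 buf 5 -131.58611130231122 top 30 -127.64953923126477
```

Contact: motion stopped and the force along the shelf rose to about 6.3 N (spring 2.2, so the buffer takes about 4 N). I'll hold, then set it down.

Call:
arm_command(translation=[[0,0,0],[0,0,0],[0,0,0.08],[0,0,0.16],[0,0,0.22]], turn=[0,0,0,0,0], hand=[1,1,1,1,1])

```text
clock: 18.25
eef_pos: [0.5818, 0.0001, 0.0355]
tool_rot: [0.776, -0.631, -0.001, -0.001]
ft_force: [-4.9, 6.6, 3.6]
grip_width: 0.0333
```

Call:
arm_command(translation=[[0,0,0],[0,0,0],[0,0,0]], turn=[0,0,0], hand=[1,1,1])

```text
clock: 18.5
eef_pos: [0.5818, 0.0001, 0.0355]
tool_rot: [0.776, -0.631, -0.001, -0.001]
ft_force: [-3.2, 5.3, 0.1]
grip_width: 0.0332
```

Call:
arm_command(translation=[[0,0,0],[0,0,0],[0,0,0],[0,0,0],[0,0,0]], turn=[0,0,0,0,0], hand=[0.55,0.5,0.4,0.3,0.2])

```text
clock: 18.92
eef_pos: [0.5825, -0.0019, 0.0351]
tool_rot: [0.775, -0.632, 0.001, -0.0]
ft_force: [-0.5, 0.5, -1.0]
grip_width: 0.0682
```

Call:
arm_command(translation=[[0,0,-2],[0,0,-5],[0,0,-8],[0,0,-8],[0,0,-8]], turn=[0,0,0,0,0], hand=[0.2,0.3,0.6,1,1])

```text
clock: 19.33
eef_pos: [0.5839, -0.0017, 0.117]
tool_rot: [0.775, -0.632, 0.002, -0.002]
ft_force: [0.4, 0.1, -0.1]
grip_width: 0.024
```

Call:
arm_command(translation=[[0,0,0],[0,0,0],[0,0,0],[0,0,0]], turn=[0,0,0,0], hand=[1,1,1,1])

```text
clock: 19.67
eef_pos: [0.5808, -0.0014, 0.113]
tool_rot: [0.775, -0.631, -0.001, 0.001]
ft_force: [0.1, -1.1, -0.0]
grip_width: 0.0001
```

```bash
python3 s.py .0455
python3 - <<'E'
from h import *
im,d=shot("side")
cv2.imwrite("pics/b2.png",cv2.resize(im[190:340,190:330],None,fx=4,fy=4,interpolation=cv2.INTER_CUBIC)[:,:,::-1])
W=cloud("side",d).reshape(-1,3);S=np.c_[(W[:,:2]-E0)@np.c_[u,v],W[:,2]]*1000;S[:,0]+=120
b=S[(S[:,2]>94)&(S[:,2]<107)&(abs(S[:,1])<16)&(S[:,0]>-60)&(S[:,0]<20)]
print("btn",len(b),np.percentile(b[:,0],[3,97]),np.percentile(b[:,1],[3,97]),np.median(b[:,2]))
E
```

```text
t 19.67 p [ 0.5808 -0.0014  0.113 ] yaw 281.69 F [ 0.1 -1.1 -0. ] w 0.0001 tilt [-0.0005  0.0026]
top blade 472 x [ 61.   90.1 121.5] y [-28.3   1.1  28.3] z 47.9 yawerr -0.6
top hook 0.79 [121.9   3.2]
top hook 0.65 [500.  319.7]
top case_back 0.87 [291.3 212.8]
top lock_top 0.62 [348.1 318. ]
top lock_top 0.56 [-409.1  231. ]
side blade 833 x [ 60.5  93.1 123.9] y [-27.8  -0.1  28.1] z 45.7 yawerr -0.3
side btn 99 x [-29.  -15.3  -6.7] y [-9.4  0.2  9.8] z 98.5 yawerr -0.0
side hook 0.82 [115.   -2.7]
side hook 0.58 [-83.7  -7.1]
side case_back 0.96 [311.6 202.8]
side case_back 0.73 [-105.3    1.4]
side lock_top 0.59 [-20.7   3.2]
side lock_top 0.33 [80.2  9.3]
btn 107 [-28.50306078  -6.85384093] [-9.47017272  9.82417238] 98.30604199574256
```

View pics/b2.png

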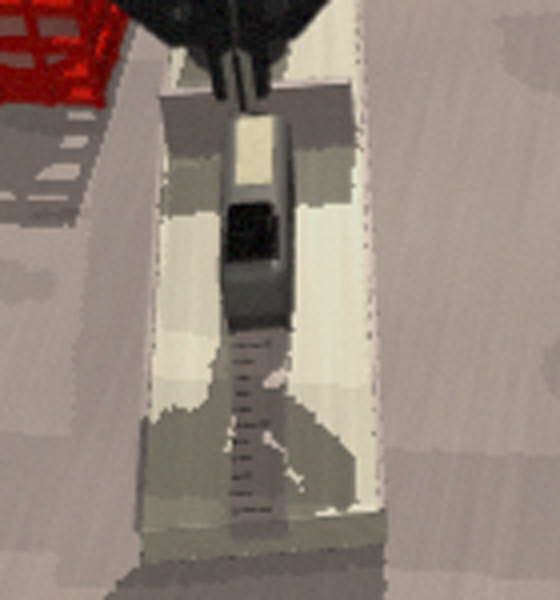

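Rule stays seated: divider upright behind it, blade straight and hooked, black button at crop (252,232), still up. Next, move the shut fingers over the button and press.

Call:
arm_command(translation=[[-1.5,0,0],[-3.5,0,0],[-4.7,0,1],[-4.7,0,2],[-4.7,0,2.3]], turn=[0,0,0,0,0], hand=[1,1,1,1,1])

```text
clock: 20.53
eef_pos: [0.5707, 0.0449, 0.089]
tool_rot: [0.776, -0.631, -0.001, 0.001]
ft_force: [0.5, -0.6, 0.1]
grip_width: -0.0004
```

Call:
arm_command(translation=[[0,0,0],[0,0,0.2],[0,0,0.4],[0,0,0.4]], turn=[0,0,0,0], hand=[1,1,1,1])

```text
clock: 20.87
eef_pos: [0.5722, 0.044, 0.0871]
tool_rot: [0.775, -0.632, -0.0, 0.0]
ft_force: [-0.4, -0.1, 0.0]
grip_width: 0.0001
```

Call:
arm_command(translation=[[0,0,0.1],[0,0,0.2],[0,0,0.3],[0,0,0.3]], turn=[0,0,0,0], hand=[1,1,1,1])

```text
clock: 21.2
eef_pos: [0.5721, 0.0445, 0.0843]
tool_rot: [0.775, -0.631, -0.0, 0.0]
ft_force: [-0.6, -0.3, -0.4]
grip_width: -0.0003
```

Call:
arm_command(translation=[[0,0,0.1],[0,0,0.2],[0,0,0.3],[0,0,0.3]], turn=[0,0,0,0], hand=[1,1,1,1])

```text
clock: 21.53
eef_pos: [0.5722, 0.0446, 0.0814]
tool_rot: [0.775, -0.631, 0.0, -0.0]
ft_force: [0.9, -0.3, 0.3]
grip_width: -0.0003
```

Call:
arm_command(translation=[[0,0,0.1],[0,0,0.2],[0,0,0.2],[0,0,0.2]], turn=[0,0,0,0], hand=[1,1,1,1])

```text
clock: 21.87
eef_pos: [0.5722, 0.0447, 0.0798]
tool_rot: [0.775, -0.631, 0.0, -0.0]
ft_force: [-0.4, 0.2, 6.0]
grip_width: -0.0002
```

Call:
arm_command(translation=[[0,0,0.1],[0,0,0.2],[0,0,0.3],[0,0,0.3]], turn=[0,0,0,0], hand=[1,1,1,1])

```text
clock: 22.2
eef_pos: [0.5723, 0.0447, 0.0766]
tool_rot: [0.775, -0.631, 0.0, -0.0]
ft_force: [-1.8, 0.0, 3.8]
grip_width: -0.0001
```

Call:
arm_command(translation=[[0,0,0.1],[0,0,0.2],[0,0,0.2],[0,0,0.2]], turn=[0,0,0,0], hand=[1,1,1,1])

```text
clock: 22.53
eef_pos: [0.5724, 0.0447, 0.0757]
tool_rot: [0.775, -0.631, 0.0, -0.0]
ft_force: [-3.5, 0.7, 10.7]
grip_width: -0.0002
```

Call:
arm_command(translation=[[0,0,0.04],[0,0,0.05],[0,0,0.05]], turn=[0,0,0], hand=[1,1,1])

```text
clock: 22.78
eef_pos: [0.5724, 0.0447, 0.0757]
tool_rot: [0.775, -0.631, 0.0, -0.001]
ft_force: [-4.8, -0.2, 12.8]
grip_width: 0.0002
```

Call:
arm_command(translation=[[0,0,-0.4],[0,0,-1.5],[0,0,-4],[0,0,-7],[0,0,-9]], turn=[0,0,0,0,0], hand=[1,1,1,1,1])

```text
clock: 23.2
eef_pos: [0.5727, 0.0446, 0.1655]
tool_rot: [0.775, -0.631, 0.0, -0.0]
ft_force: [0.4, 0.2, 0.5]
grip_width: 0.0001
```

Call:
arm_command(translation=[[-2,-3,0],[-4,-6,0],[-6,-9,0],[-6,-9,0],[-6,-9,0]], turn=[0,0,0,0,0], hand=[1,1,1,1,1])

```text
clock: 23.62
eef_pos: [0.6484, 0.123, 0.1613]
tool_rot: [0.776, -0.63, -0.001, 0.001]
ft_force: [-0.1, 0.1, -0.3]
grip_width: -0.0001
```

```bash
python3 s.py .0455|grep -v lock
python3 - <<'E'
from h import *
im,d=shot("side")
cv2.imwrite("pics/b3.png",cv2.resize(im[160:340,190:350],None,fx=3.3,fy=3.3,interpolation=cv2.INTER_CUBIC)[:,:,::-1])
for c in("side","top"):
    if c=="top": im,d=shot(c)
    W=cloud(c,d).reshape(-1,3);S=np.c_[(W[:,:2]-E0)@np.c_[u,v],W[:,2]]*1000;S[:,0]+=120
    for n,z0,z1,x0,x1 in(("btn",90,107,-60,20),("case",80,89,-118,20),("divtop",86.5,97,-140,-121)):
        b=S[(S[:,2]>z0)&(S[:,2]<z1)&(abs(S[:,1])<(22 if n!="divtop" else 50))&(S[:,0]>x0)&(S[:,0]<x1)]
        if len(b)>4: print(c,n,len(b),"x",np.percentile(b[:,0],[2,50,98]).round(1),"y",np.percentile(b[:,1],[3,97]).round(1),"z",np.median(b[:,2]).round(1),"yaw",cv2.minAreaRect(b[:,:2].astype(np.float32))[1:])
E
```

```text
t 23.62 p [0.6484 0.123  0.1613] yaw 281.83 F [-0.1  0.1 -0.3] w -0.0001 tilt [0.0001 0.0029]
top btn 36 x [-29.8 -19.3 -10. ] y [-9.2  3.5 11. ] z 97.8 yawerr 8.1
top hook 0.67 [501.1 325. ]
top case_back 0.73 [-131.4    6.8]
top case_back 0.72 [-112.9   -9.9]
side blade 844 x [ 60.5  93.3 123.5] y [-27.8  -0.1  28.2] z 45.8 yawerr -1.3
side btn 6 x [-24.9 -20.2  -7.9] y [-5.9 -1.1  8.3] z 95.8 yawerr -11.3
side hook 0.7 [123.5  -4.6]
side case_back 0.82 [313.5 199.9]
side case_back 0.61 [-114.1    1.1]
side btn 103 x [-28.6 -16.8  -6.8] y [-9.9 11. ] z 92.8 yaw ((25.33983039855957, 21.375709533691406), 1.3674287796020508)
side case 527 x [-107.1  -58.1    4. ] y [-14.3  15.7] z 83.7 yaw ((31.08856964111328, 120.40123748779297), 89.94039916992188)
side divtop 126 x [-129.6 -124.9 -121.5] y [-45.7  47.8] z 88.9 yaw ((97.82552337646484, 9.635832786560059), 89.239501953125)
top btn 94 x [-54.8 -20.4  -1.7] y [-9.6 11.2] z 95.4 yaw ((25.007688522338867, 60.01922607421875), 83.83794403076172)
top case 419 x [-112.   -63.2    0.3] y [-14.8  16.5] z 84.8 yaw ((33.91597366333008, 120.59417724609375), 89.58450317382812)
top divtop 88 x [-130.  -126.8 -123.8] y [-45.9  45.6] z 90.9 yaw ((97.64424133300781, 6.408945560455322), 89.79728698730469)
```

View pics/b3.png

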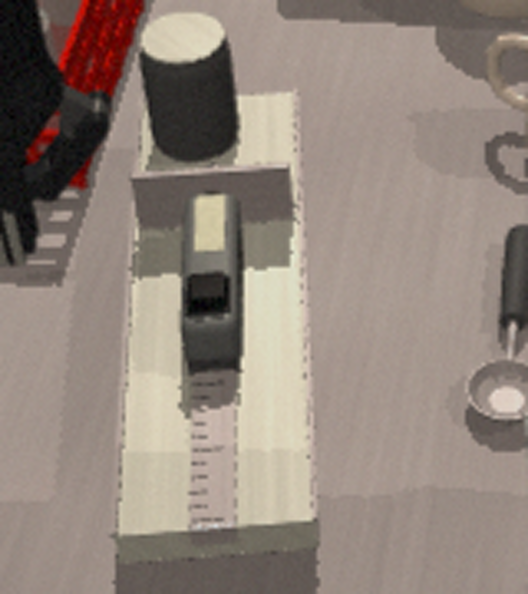

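The button now reads 92.8 mm high against 98.3 before, so it is 5.5 mm down. The case is square and did not move on release or during the press. The blade is hooked, and the divider top is at −124.9 (was −124.8). Handing in.

```bash
python3 -c "
from workcell import *
print(job_done())"
```

```text
the job is handed in; nothing more can be done
None
```

I hooked the rule over the shelf's open end, drew it back and leaned it on the buffer with about 4 N. I then set it down flat, pressed the lock button with about 13 N, and left it in place. The job was handed in at about 24 s; the hand-in gives no verdict.

**Last checks:**
- **Lock button:** its top is 5.5 mm lower than before the press.
- **Hook:** the side camera puts the outer face of the blade's end at about 123.5 mm, so the inner face is at about 120.5 mm (open end at 120). The hook detector scatters by several mm, from 115 to 126 mm.
- **Square:** the case is square to the shelf within about 0.5°.
- **Case position:** the button's forward edge read the same at contact, after release and after the press (within about 0.2 mm), so the case did not back off the buffer. I could not see the gap to the buffer directly.
- **Divider:** it moved no more than about 0.2 mm by the side camera. The last two readings of its top by the top camera agree within about 1 mm.

**What went wrong or disagreed:**
- **Missed first grasp:** the reported tool height was about 30 mm lower than the fingers appear in the cameras and by touch. The fingers shut on top of the case with up to about 29 N at the wrist. The rule did not move, and I corrected for the offset.
- **Buffer distance:** the contact point from the arm's position (about −116 mm along the shelf) is 1 to 2 mm farther back than the camera's rough reading of the buffer (−114 mm).
- **Other objects:** I saw nothing shifted, but I did not measure them individually at the end.

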